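# Clamp a glaze test tile in the cam jig

### The arm

A 6-joint arm with a two-finger parallel gripper is mounted at the origin on the work surface; the furniture and walls round the work are solid. World frame = base frame: x ahead of the robot, y to its left, z up, the work surface at z = 0. Lengths are in m, angles in degrees, forces in N, time in s.
With the tool pointing down it reaches from about 0.275 to 0.825 m from the base axis. Payload 5.2 kg.
Tool frame: the origin (TCP) lies at the very end of the fingers, on their centre line; the grasp point (between the pads) lies 19 mm behind it; z points along the fingers, y is the line along which they close (so a half turn about z gives the same grasp; the last joint's range is limited). The gripper opens to 93 mm and grips with 3 to 60 N. Pads are 15 mm wide; open, the fingers measure 128 mm over their backs; the gripper's body (75 mm by 188 mm) begins 65 mm behind the grasp point.
Start: joints at [-86.104, 14.817, 87.949, -0, 77.235, -11.62], TCP at [0.147, -0.53, 0.219] pointing down, gripper open.
Joint ranges: [-179.93, 179.93], [-52.35, 119.4], [10.71, 147.94], [-69.91, 249.91], [12.55, 155.21], [-178.61, 178.61]. Speed limits (degrees/s): [147.25, 147.25, 180, 180, 180, 180].

### API

Orientations are given as a 3x3 rotation matrix whose columns are the frame's x, y, z axes.
In Python, from station import arm gives the robot as it stands.
- The arm moves only by the tool jog_arm, never from a script. Its argument "deltas" is one flat list of numbers, 5 for each row, row after row: the opening, from 0 (shut) to 1 (fully open), then the shift along the tool's x, y, z each as a share of 0.5 m, from -1 to 1, then the turn about the tool's z as a share of 120 degrees, from -1 to 1. In form: [claw, x, y, z, roll, claw, x, y, z, roll, ...]. A call has 1 to 10 rows; each row is the pose to reach, as a shift and turn from the pose commanded when the call began, along the tool's axes at that moment; what a row does not reach only later rows make up. A row lasts 1/12 s, in which the tool goes at most 41.7 mm and 7.16 degrees, less where a joint would pass 70% of its speed; a pose out of reach is approached as far as the arm can. A call with a number of a shift or a turn outside -1 to 1 is refused whole. A call with a gripper value outside its range is refused whole. The fingers move at their own pace and stop on an object; "force" is the grip in N (left out, the last holds). Time passes only in rows, so rows that repeat a pose let the fingers close. It gives the time, the measured TCP pose, the force, the opening and the grip force at its end, in the units of the state.
- arm.state(): the state, without advancing time (a new reading comes with each control period).
- arm.read_camera(name): name is "scene" or "top"; returns a dict with "pixels" (420x560x3 uint8, red, green, blue), "range_z" (420x560 float32, m along the optical axis (not along the pixel's ray), 0 where there is no reading), "fx", "fy", "cx", "cy" (pixels), "eye" and "orientation" of the camera in the world. Camera axes: x right, y down, z forward; pixel columns grow to the right and rows downward; lengths in m; the calibration is good to about 2 mm. A picture is of the moment at which its call begins.
- arm.sign_off(): hands the job in; it is judged then, once.
Trained networks look in a picture, given as the dict that the camera call returned (one of the last four; its "shot" number tells which), for a name from the list of things; names that differ only in an ending like _2 or _b are one class to them, and where a whole thing is asked for, a point or a joint stands for the part that bears it (a point fixed in the world has none). Each returns a list of dicts, best first, with "p" (0 to 1); they miss things now and then, are a little off and sometimes report something else, mostly with a low value. They report only what shows in the picture. A call takes as long as a camera call.
- arm.regions_of(picture, name): "mask" (420x560 bool, what is visible of it) and "pixel" ([column, row] in pixels, amid what is visible of it).
- arm.spot_point(picture, name): "pixel" ([column, row] in pixels: a listed point, or the origin of a listed thing).
The state is a dict: "t": time; "joints": joint angles; "qd": joint speeds; "joint_efforts": joint torques, N m; "eef_pos": TCP position; "tool_rot": TCP orientation; "ft_force": force on the tool from outside, world axes, zero at the start; "moment": the same for the moment, N m; "gripper_width": finger opening in m; "finger_force": force on a finger pad.
Only numpy, scipy, OpenCV 4.12 (cv2) and the standard library are available. Lean on these libraries where they do the work, as an engineer would, in place of code of your own. Each camera call takes 0.05 s, during which the arm holds its last target. There are 200 camera calls.

### The job

Lay the small glaze test tile flat on the raised seat of the clamping jig, lengthwise between the sprung jaw and the fence, and let go of it. Then turn the jig's knob clockwise (seen from above) just until the sprung follower drops into its notch and the jaw snaps against the tile; stop there, do not force the knob any further, and let go. Leave the other things on the table where they are.

Things in the scene. Friction and masses are not known exactly. Their poses are not given: they have to be found in the camera images.
- tile_centre (a point): centre of the glaze test tile, a flat fired-clay slab 34 (x) x 50 (y) x 7 mm (the glazed layer looks up to 9 mm thick), 22 g, loose, lying flat on the table; its x axis is the short side, y the long side, z up (a half turn makes no difference)
- seat (a point): middle of the top of the jig's raised seat, where the centre of the tile's underside belongs; the tile's long side goes along y, 3.5 mm free at either end. y: along the jig, from the knob towards the fence; z up. The seat is a plywood strip 24 mm wide (x), 46 mm long (y), top 22 mm above the table, 10 mm above the jig's plate: the tile overhangs 5 mm on either long side, so fingers can pass beside it
- knob_grip (a point): point to grip on the vertical axis of the black cam knob, 63.5 mm above the table, 107 mm from the seat centre. The bar grip is 56 mm long (x axis), 14 mm thick (y axis), 30 mm high (44.5 to 74.5 mm above the table), on a round skirt 62 mm across on top of the drum. Turns clockwise from above with a drag of about 0.1 N m
- jaw (a joint): travel of the sprung jaw towards the fence, which is coupled to the hidden follower, m: 0 while the cam holds it back, about 0.007 when the follower has dropped and the jaw rests on the tile (it would run to 0.0105 with no tile). Spring force about 10 N back, 8 N on the tile
- cam_knob: the knob with its hidden cam; origin on the axis under the skirt, 38.5 mm above the table; axes as knob_grip. The notch comes after 0.35 to 1.5 rad of turning, different each time and not visible. As the follower drops the drag vanishes; then comes about 0.1 rad of play, then the notch wall stops the knob dead and the torque rises steeply: over 0.4 N m is forcing it
- tape: bystander: roll of masking tape, 96 mm across, 25 mm high, origin under its centre
- stamp: bystander: wooden stamp block with a turned grip, 34 x 34 x 58 mm, origin under its centre
- jig: the clamping jig: plywood plate 100 x 240 x 12 mm fixed to the table, origin under its centre, axes as seat. An aluminium fence (34 mm wide, 14 thick, rising 16 mm above the seat) has its face at y = +28.5 mm from the seat centre, the sprung steel jaw at y = -28.5 mm while held back. At the other end stands a closed aluminium drum, 100 mm across, that hides cam and follower
- jaw_face (a point): middle of the sprung jaw's steel face (30 mm wide, 14 mm above the seat); moves along the seat's +y towards the fence

How it is judged:
By the outcome, as a careful person would: the job done as asked, in the order asked, and still so for the second after the job is handed in, with the robot touching nothing.
It also fails if it takes over 67 s, if anything falls off the work surface, if the arm or the gripper's body presses on something with over 40 N, if the wrist force passes 120 N, or if a joint passes its speed limit or range.

## Working session

There is one attempt and no reset: what is moved stays moved. The work goes in short steps, Python scripts to look and compute and a tool call to move; the robot and the scene stay as the last step left them, time stands still between calls to the robot, and variables do not carry over. Pictures are saved under pics/ and viewed, at most 10 in all, crops included, and the job is handed in when it is done.

Besides the shell and the picture viewer there is one more tool, called after "Emit:" by a JSON object that holds its "name" and its "arguments". jog_arm: Moves the arm, as the interface text tells. Its arguments: {"type":"object","properties":{"deltas":{"type":"array","items":{"type":"number","minimum":-1,"maximum":1}},"force":{"type":"number"}},"required":["deltas"]}

```bash
mkdir -p pics; cat > h.py <<'E'
import numpy as np, cv2
from station import arm
def w(p,px,z=None):
    """pixel -> world; z: plane height, else depth"""
    u,v=px; R=np.array(p["orientation"]); e=np.array(p["eye"])
    d=R@np.array([(u-p["cx"])/p["fx"],(v-p["cy"])/p["fy"],1])
    if z is not None: return e+d*(z-e[2])/d[2]
    return e+d*p["range_z"][int(round(v)),int(round(u))]
def cloud(p):
    v,u=np.mgrid[:420,:560]; d=np.stack([(u-p["cx"])/p["fx"],(v-p["cy"])/p["fy"],np.ones(u.shape)],-1)
    return np.array(p["eye"])+(d*p["range_z"][...,None])@np.array(p["orientation"]).T
def save(p,n): cv2.imwrite(f"pics/{n}.png",p["pixels"][...,::-1])
E
python3 - <<'E'
from h import *
Z=dict(tile_centre=.0045,seat=.022,knob_grip=.0635,cam_knob=.0385,tape=0,stamp=0,jig=0,jaw_face=.029)
for c in("top","scene"):
    p=arm.read_camera(c); save(p,c+"0"); print(c,p["eye"],p["fx"])
    for n,z in Z.items():
        r=arm.spot_point(p,n)
        for q in r[:2]: print(n,round(q["p"],2),np.round(q["pixel"],1),np.round(w(p,q["pixel"],z),4))
    r=arm.regions_of(p,"tile_centre")
    if r:
        m=r[0]["mask"]; P=cloud(p)[m]; rr=cv2.minAreaRect(P[:,:2].astype(np.float32)*1000); print("tile",r[0]["p"],m.sum(),rr,np.median(P[:,2]))
    r=arm.regions_of(p,"cam_knob")
    if r:
        P=cloud(p)[r[0]["mask"]]; P=P[P[:,2]>.065]; print("knob",len(P),cv2.minAreaRect(P[:,:2].astype(np.float32)*1000) if len(P)>4 else 0)
s=arm.state(); print(s["tool_rot"],s["t"])
E
```

```text
top [ 0.27571456 -0.0132955   1.15425161] 464.53354635749037
tile_centre 0.72 [167.2 211.4] [0.4162 0.2632 0.0045]
knob_grip 0.73 [340.9 190.5] [ 0.4513 -0.1628  0.0635]
knob_grip 0.62 [340.1 197.3] [ 0.435  -0.1603  0.0635]
cam_knob 0.63 [311.1 199.8] [ 0.4338 -0.093   0.0385]
cam_knob 0.62 [340.9 194.4] [ 0.4457 -0.1659  0.0385]
tape 0.63 [408.7 226.8] [ 0.3666 -0.338   0.    ]
stamp 0.7 [420.6 188. ] [ 0.4642 -0.3731  0.    ]
jig 0.56 [311.5 200.8] [ 0.4367 -0.0967  0.    ]
jig 0.53 [339.4 197. ] [ 0.445  -0.1672  0.    ]
jaw_face 0.44 [305.7 197.9] [ 0.4401 -0.0806  0.029 ]
tile 0.68 521 ((327.49163818359375, -196.3855438232422), (90.44801330566406, 380.53594970703125), 15.50232219696045) 0.02316390343143282
knob 146 ((365.509765625, -101.52098846435547), (39.966522216796875, 248.5765380859375), 54.63913345336914)
scene [-0.59179661 -0.61143331  0.82752244] 473.78145440438317
tile_centre 0.4 [325.2 208.5] [ 0.5129 -0.1333  0.0045]
seat 0.78 [290.1 210.4] [ 0.4274 -0.0576  0.022 ]
knob_grip 0.84 [326.2 209.3] [ 0.4316 -0.1718  0.0635]
cam_knob 0.58 [323.9 214.5] [ 0.4378 -0.1631  0.0385]
cam_knob 0.46 [291.4 211.8] [ 0.4022 -0.0757  0.0385]
tape 0.65 [369.6 256.1] [ 0.3755 -0.3313  0.    ]
tape 0.46 [323.8 209.1] [ 0.5138 -0.1284  0.    ]
stamp 0.71 [395.1 246.4] [ 0.45   -0.3768  0.    ]
jig 0.85 [304.6 219. ] [ 0.4379 -0.1017  0.    ]
jaw_face 0.57 [304.9 216.4] [ 0.4137 -0.1143  0.029 ]
jaw_face 0.36 [297.9 208.2] [ 0.4403 -0.0769  0.029 ]
knob 65 ((444.3104553222656, -162.8079833984375), (52.34548568725586, 14.356804847717285), 0.2194867581129074)
[[ 9.63552276e-01  2.67520112e-01 -2.95436013e-05]
 [ 2.67520112e-01 -9.63552276e-01 -7.29020774e-06]
 [-3.04170815e-05 -8.79011280e-07 -1.00000000e+00]] 1.1
```

```bash
python3 - <<'E'
import cv2
a=cv2.imread("pics/top0.png")[140:290,130:470]; cv2.imwrite("pics/top0c.png",cv2.resize(a,None,fx=2.35,fy=2.35,interpolation=2))
E
```

```text
(no output)
```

View pics/top0c.png

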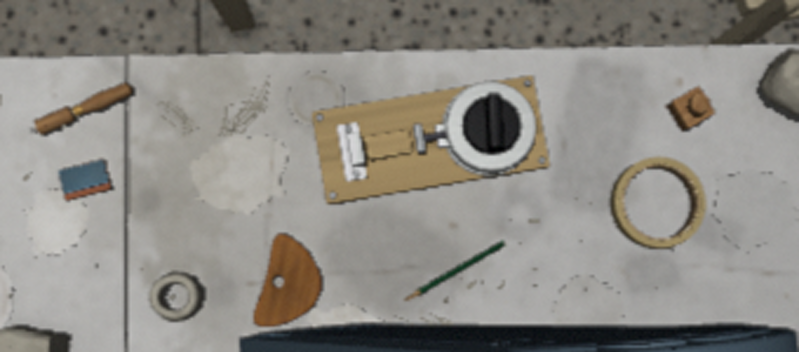

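View pics/scene0.png

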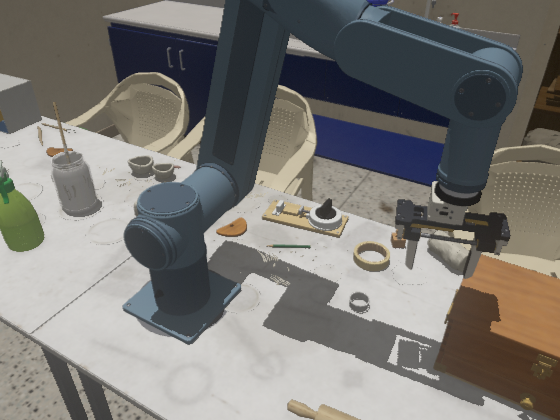

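The top view shows the blue tile with its red clay edge at about (166,217), the jig with its fence on the left and the knob at (340,192), and the tape and stamp to the right. In the scene view the arm hides the tile. Next I'll measure the tile and jig angles.

```bash
python3 - <<'E'
from h import *
p=arm.read_camera("top"); C=cloud(p); I=p["pixels"].astype(int); hsv=cv2.cvtColor(p["pixels"],cv2.COLOR_RGB2HSV).astype(int)
def rect(m,z,n):
    m=m.astype(np.uint8); k,l,st,_=cv2.connectedComponentsWithStats(m); i=1+np.argmax(st[1:,4]); v,u=np.where(l==i)
    # pixel corners
    P=np.array([w(p,(a+dx,b+dy),z)[:2] for a,b in zip(u,v) for dx in(-.35,.35) for dy in(-.35,.35)]); r=cv2.minAreaRect((P*1000).astype(np.float32))
    print(n,len(u),r)
W=np.zeros((420,560),bool)
a=W.copy(); a[200:230,150:182]=1
rect(a&(hsv[...,1]>60),.008,"tile"); print("tile z",np.median(C[208:215,160:172,2]), np.median(C[204:222,150:153,2]))
a=W.copy(); a[165:232,255:370]=1
rect(a&(C[...,2]>.006)&(C[...,2]<.2),.012,"jig");
b=a&(hsv[...,2]<60); rect(b,.0385+.006,"skirt(dark)")
b=a&(C[...,2]>.062); rect(b,.0745,"bar")
b=a.copy(); b[:,:297]=0;b=b&(C[...,2]>.03); P=C[b]; r=cv2.minEnclosingCircle((P[:,:2]*1000).astype(np.float32)); print("drum",r)
np.set_printoptions(linewidth=250)
print((C[185:218:2,264:325:2,2]*1000).round().astype(int))
E
```

```text
tile 232 ((403.1107482910156, 265.5949401855469), (33.529747009277344, 50.5650520324707), 11.196274757385254)
tile z 0.007114791148462363 0.00045615561962830675
jig 3816 ((440.52777099609375, -99.9407958984375), (102.80120849609375, 241.2344207763672), 8.509358406066895)
skirt(dark) 453 ((449.6428527832031, -159.45445251464844), (57.63214111328125, 58.02976989746094), 88.91938018798828)
bar 153 ((448.56317138671875, -160.10308837890625), (58.86893081665039, 16.814226150512695), 1.132559061050415)
drum ((379.4804992675781, -102.59030151367188), 136.8976287841797)
[[   1   -3   -1   -3   -1   11   12   10   12   13   11    7    9    9   13   10   13    9   15   10   12   13   14   11    9   13   12   18   16   38   37]
 [  12   16   10   11   14   14   13    9   18   12   10    9   13   12    9   10   13   10   11   11   15   12   13   12    8   14   12    9   14   38   35]
 [  11   15   15   13   12    7   10   12   10   12   12   12   11   17   12   11   14   10   11   15   12   13   15   13   13   10    8    7   37   36   38]
 [  12   12   10   11   18   10   11   12   12    8   13 
[... 1455 characters left out ...]
5   12   17 1154   10   11   16   12   17   12   13   11   12    9]
 [  -3    2   11   14   11   14   11   15   14   14   17   11   13   12   10    8    8   11   14   11    8   14   13   12    9   12   10   14    8   15   13]
 [   2    2   11   10   15   10   13   14   19   18   15   13    9   10   13   14   15   11   14   10   10   11   14   11   10   10   16    8   10   11   14]
 [   1    0   12   13   12   14   13   20   17   13   17   14   13   14   11   13   15   14   13   12   14   15   12    9   16   11   12   13   10    9   11]
 [  -4   -1   12   13    9   13   11    7   13   11   16   12   15   11   15   10   14    9   13 1154   12   12   14   14   12   14   12   13   12   11    7]]
```

```bash
cat >> h.py <<'E'
def go(x,y,z,yaw,frm=None):
    """row numbers for a target; yaw = world angle of the tool y axis; frm=(x,y,z,yaw) or measured"""
    if frm is None:
        s=arm.state(); R=np.array(s["tool_rot"]); e=np.array(s["eef_pos"]); y0=np.degrees(np.arctan2(R[1,1],R[0,1])); print("now",e.round(4),round(y0,2),"t",s["t"])
    else: e=np.array(frm[:3]); y0=frm[3]
    a=np.radians(y0); Y=np.array([np.cos(a),np.sin(a),0]); Zv=np.array([0,0,-1.]); X=np.cross(Y,Zv)
    d=np.array([x,y,z])-e; r=-((yaw-y0+180)%360-180)
    print("row",np.round([d@X/.5,d@Y/.5,d@Zv/.5],4),round(r/120,4),"| mm",round(np.linalg.norm(d)*1e3,1),"deg",round(r,1))
E
python3 -c "
from h import *
A=(.36,-.15,.2,-20);B=(.403,.2655,.12,11.2)
go(*A);go(*B,frm=A)"
```

```text
now [ 0.1471 -0.53    0.2187] -74.49 t 1.15
row [ 0.6135 -0.6184  0.0373] -0.454 | mm 435.9 deg -54.5
row [ 0.8103 -0.2034  0.16  ] -0.26 | mm 425.3 deg -31.2
```

Emit:
{"name": "jog_arm", "arguments": {"deltas": [1,0.613,-0.618,0.037,-0.454,1,0.613,-0.618,0.037,-0.454,1,0.613,-0.618,0.037,-0.454,1,0.613,-0.618,0.037,-0.454,1,0.613,-0.618,0.037,-0.454,1,0.613,-0.618,0.037,-0.454,1,0.613,-0.618,0.037,-0.454,1,0.613,-0.618,0.037,-0.454,1,0.613,-0.618,0.037,-0.454,1,0.613,-0.618,0.037,-0.454]}}

```text
t: 1.98
eef_pos: [0.3511, -0.165, 0.2013]
tool_rot: [[0.342, 0.94, 0.001], [0.94, -0.342, -0.001], [-0.0, 0.001, -1.0]]
ft_force: [0.8, -0.2, -0.1]
gripper_width: 0.0934
finger_force: 0.0
```

```bash
python3 -c "
from h import *
go(.403,.2655,.12,11.2)"
```

```text
now [ 0.3511 -0.165   0.2013] -20.02 t 1.9833
row [ 0.8445 -0.1972  0.1626] -0.2602 | mm 441.2 deg -31.2
```

Emit:
{"name": "jog_arm", "arguments": {"deltas": [1,0.83,-0.2,0.16,-0.26,1,0.83,-0.2,0.16,-0.26,1,0.83,-0.2,0.16,-0.26,1,0.83,-0.2,0.16,-0.26,1,0.83,-0.2,0.16,-0.26,1,0.83,-0.2,0.16,-0.26,1,0.83,-0.2,0.16,-0.26,1,0.83,-0.2,0.16,-0.26,1,0.83,-0.2,0.16,-0.26,1,0.83,-0.2,0.16,-0.26]}}

```text
t: 2.82
eef_pos: [0.3965, 0.2426, 0.1241]
tool_rot: [[-0.195, 0.981, 0.001], [0.981, 0.195, 0.0], [-0.0, 0.001, -1.0]]
ft_force: [1.8, -0.4, 0.9]
gripper_width: 0.0928
finger_force: 0.0
```

```bash
python3 - <<'E'
from h import *
go(.403,.2655,.03,11.2)
p=arm.read_camera("scene"); save(p,"scene1")
hsv=cv2.cvtColor(p["pixels"],cv2.COLOR_RGB2HSV)
print([(q["p"],q["pixel"],w(p,q["pixel"],.0045)) for q in arm.spot_point(p,"tile_centre")[:3]])
# expected tile pixel
R=np.array(p["orientation"]);d=R.T@(np.array([.403,.2655,.005])-np.array(p["eye"])); print(p["cx"]+p["fx"]*d[0]/d[2],p["cy"]+p["fy"]*d[1]/d[2])
E
```

```text
now [0.3965 0.2426 0.1241] 11.23 t 2.8167
row [0.0425 0.0217 0.1882] 0.0002 | mm 97.1 deg 0.0
[(0.64, [203.4, 190.7], array([0.40495566, 0.25098778, 0.0045    ]))]
199.4547179340815 189.63452074193398
```

```bash
python3 - <<'E'
import cv2
a=cv2.imread("pics/scene1.png")[150:230,150:260]; cv2.imwrite("pics/scene1c.png",cv2.resize(a,None,fx=7,fy=7,interpolation=2))
E
```

```text
(no output)
```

View pics/scene1c.png

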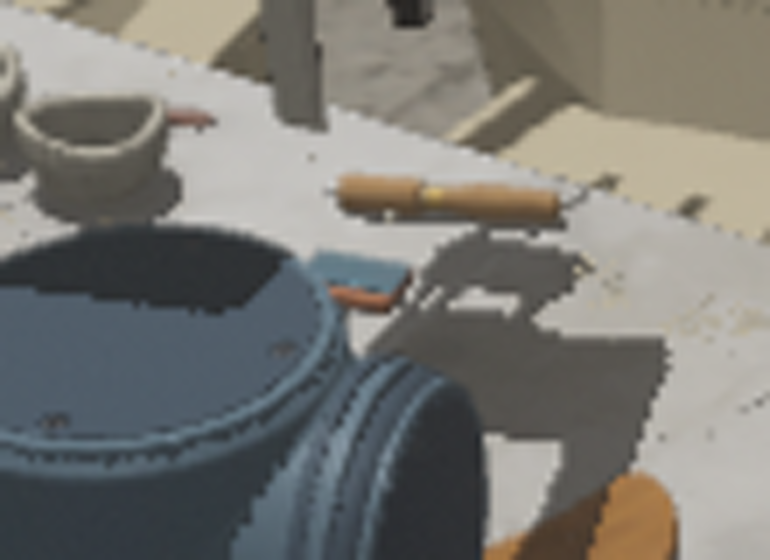

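The scene crop shows the tile partly hidden behind the robot's shoulder. Its visible right end is at about (208,188), so the network's centre is biased and I'll keep my own measurement from the top view.

Emit:
{"name": "jog_arm", "arguments": {"deltas": [1,0.03,0.02,0.15,0,1,0.03,0.02,0.17,0,1,0.03,0.02,0.17,0,1,0.03,0.02,0.17,0,1,0.03,0.02,0.17,0]}}

```text
t: 3.33
eef_pos: [0.404, 0.2563, 0.0403]
tool_rot: [[-0.194, 0.981, 0.0], [0.981, 0.194, -0.0], [-0.0, 0.0, -1.0]]
ft_force: [-0.3, -0.2, -0.2]
gripper_width: 0.0931
finger_force: 0.0
```

```bash
python3 - <<'E'
from h import *
go(.403,.2655,.002,11.2)
p=arm.read_camera("scene")
print(w(p,(208.6,188),.007),"pred -y end", .403+.025*.194,.2655-.025*.981)
E
```

```text
now [0.404  0.2563 0.0403] 11.17 t 3.3333
row [0.0185 0.0016 0.0767] -0.0003 | mm 39.4 deg -0.0
[0.42358892 0.24388562 0.007     ] pred -y end 0.40785000000000005 0.24097500000000002
```

Emit:
{"name": "jog_arm", "arguments": {"deltas": [1,0.018,0.002,0.05,0,1,0.018,0.002,0.075,0,1,0.018,0.002,0.075,0,1,0.018,0.002,0.075,0], "force": 12}}

```text
t: 3.72
eef_pos: [0.4038, 0.2657, 0.0035]
tool_rot: [[-0.194, 0.981, 0.002], [0.981, 0.194, 0.001], [0.0, 0.002, -1.0]]
ft_force: [0.5, -0.5, 0.5]
gripper_width: 0.0932
finger_force: 0.0
```

Emit:
{"name": "jog_arm", "arguments": {"deltas": [0.2,0,0,0,0,0.2,0,0,0,0,0.2,0,0,0,0,0.2,0,0,0,0,0.2,0,0,0,0,0.2,0,0,0,0,0.2,0,0,0,0,0.2,0,0,0,0], "force": 12}}

```text
t: 4.38
eef_pos: [0.4027, 0.2659, 0.0017]
tool_rot: [[-0.194, 0.981, -0.0], [0.981, 0.194, -0.0], [-0.0, -0.0, -1.0]]
ft_force: [1.1, 0.2, 0.8]
gripper_width: 0.0442
finger_force: 0.0
```

Emit:
{"name": "jog_arm", "arguments": {"deltas": [0.2,0,0,0,0,0.2,0,0,0,0,0.2,0,0,0,0,0.2,0,0,0,0,0.2,0,0,0,0]}}

```text
t: 4.8
eef_pos: [0.4027, 0.2659, 0.0017]
tool_rot: [[-0.194, 0.981, -0.0], [0.981, 0.194, -0.0], [-0.0, -0.0, -1.0]]
ft_force: [-0.1, -0.1, 0.1]
gripper_width: 0.0338
finger_force: 12.0
```

Gripped at 34 mm. I'll lift it and head for the seat.

Emit:
{"name": "jog_arm", "arguments": {"deltas": [0.2,0,0,-0.06,0,0.2,0,0,-0.15,0,0.2,0,0,-0.2,0,0.2,0,0,-0.2,0,0.2,0,0,-0.2,0,0.2,0,0,-0.2,0]}}

```text
t: 5.3
eef_pos: [0.4022, 0.2657, 0.1012]
tool_rot: [[-0.194, 0.981, -0.001], [0.981, 0.194, -0.0], [-0.0, -0.001, -1.0]]
ft_force: [-0.2, 0.4, -1.1]
gripper_width: 0.0337
finger_force: 12.0
```

```bash
python3 -c "
from h import *
go(.4335,-.0543,.1,8.5); print(arm.state()['gripper_width'],arm.state()['finger_force'])
p=arm.read_camera('top'); save(p,'top1')
C=cloud(p);r=arm.regions_of(p,'tile_centre'); print([(q['p'],q['pixel']) for q in r])"
```

```text
now [0.4022 0.2657 0.1012] 11.2 t 5.3
row [-0.6399 -0.0629  0.0024] 0.0225 | mm 321.5 deg 2.7
0.03370959790515971 11.989119797945023
[(0.38, [162.5, 204.0])]
```

Emit:
{"name": "jog_arm", "arguments": {"deltas": [0.2,-0.05,-0.005,0,0.02,0.2,-0.12,-0.012,0,0.022,0.2,-0.2,-0.02,0,0.022,0.2,-0.28,-0.028,0,0.022,0.2,-0.36,-0.036,0,0.022,0.2,-0.44,-0.044,0,0.022,0.2,-0.52,-0.052,0,0.022,0.2,-0.58,-0.058,0,0.022,0.2,-0.62,-0.062,0,0.022,0.2,-0.64,-0.063,0,0.022]}}

```text
t: 6.23
eef_pos: [0.4334, -0.0565, 0.1005]
tool_rot: [[-0.146, 0.989, -0.002], [0.989, 0.146, 0.0], [0.001, -0.002, -1.0]]
ft_force: [0.5, 0.9, -0.7]
gripper_width: 0.0334
finger_force: 12.0
```

Emit:
{"name": "jog_arm", "arguments": {"deltas": [0.2,0,0,0,0,0.2,0,0,0,0,0.2,0,0,0,0]}}

```text
t: 6.48
eef_pos: [0.4333, -0.0528, 0.1011]
tool_rot: [[-0.149, 0.989, -0.002], [0.989, 0.149, 0.001], [0.001, -0.001, -1.0]]
ft_force: [-0.4, -0.3, -0.2]
gripper_width: 0.034
finger_force: 12.0
```

```bash
python3 - <<'E'
from h import *
go(.4335,-.0543,.035,8.5)
p=arm.read_camera("scene"); save(p,"scene2")
a=p["pixels"][150:270,220:380,::-1]; cv2.imwrite("pics/scene2c.png",cv2.resize(a,None,fx=5,fy=5,interpolation=2))
E
```

```text
now [ 0.4333 -0.0528  0.1011] 8.6 t 6.4833
row [-0.0031 -0.      0.1322] 0.0008 | mm 66.1 deg 0.1
```

View pics/scene2c.png

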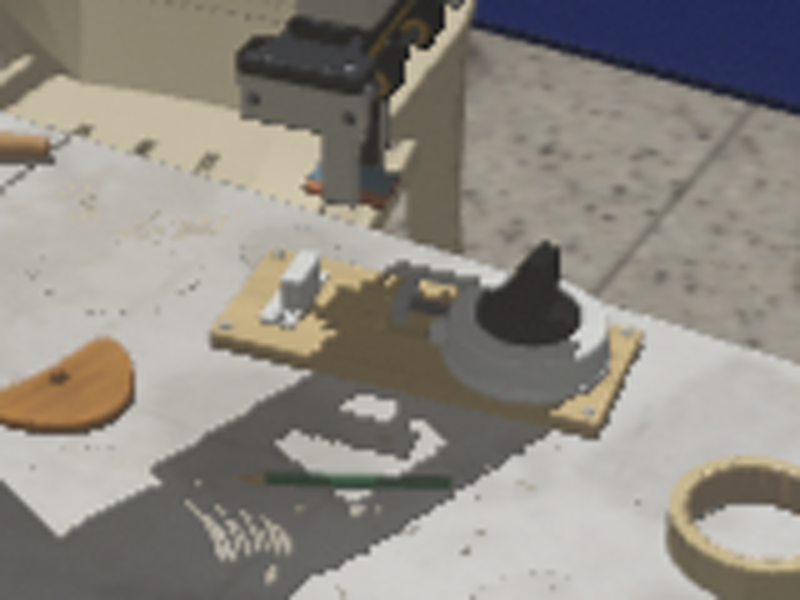

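Tile held flat in the gripper at crop (345,185); the jig lies below it, with the fence at (300,280) and the jaw at (400,290). I'll refine the seat from the fence and jaw edges.

```bash
python3 - <<'E'
from h import *
p=arm.read_camera("top")
q=dict(p); I=cv2.imread("pics/top0.png"); 
np.set_printoptions(linewidth=250)
g=cv2.cvtColor(I,cv2.COLOR_BGR2HSV)
for r in range(195,209,2): print(r,"S",g[r,272:318,1])
yj=np.array([-.148,.989]); xj=np.array([.989,.148]);o=np.array([.4335,-.0543])
for px,z in [((283.5,200),.038),((307,200),.036),((283,200),.038),((295,201),.022)]:
    P=w(p,px,z); d=P[:2]-o; print(px,P.round(4),"jig xy mm",round(d@xj*1e3,1),round(d@yj*1e3,1))
E
```

```text
195 S [ 94  38   5   4   3   7   6   3   4   4  11  86 104 103 101 100 100  99 100  98 101 101 100 103 102 101 100 102 100 100 100 102 102  92   4   6   7   8  91 103 101  99  86  17   1   2]
197 S [ 99  69  17   4   3   3   4   2   1   2   4  62 105 101 101 100 101  99 101 100  99 103  99 100  98 100  99  99  98 100 101  99 102  95  26   6   8   8  11  28  19  14  10  18  20  22]
199 S [103  90  23   2   1   1   1   2   1   4   3   2  86  96  94 100 100  98  98 101  99 100 101 101 100 101 100 100 100 102 100 101 100 101  82   2   6   9  13  18  21   6  43  37   4   3]
201 S [102  95  37   4   4   3   4   2   2   1   4   2  33 106 100 100 101  99 100 100  99  99 100  99 100  99  98 100 102  99 100 100 101 107  89  14   6   3   2  88 106 104 103  85  14   4]
203 S [100 100  69   5   4   3   2   3   2   0   4   4  21 103 100 100  99  99  99 100 100  99 101  98  99 100 100 100 102  97  99  99  97 101  97  35   6   8   4  79 101 100 101 101  97  91]
205 S [100 102  94  22   2   2   1   3   2   1   4   3   4  59  96  95 100  98 101 100  98  99  99 101 100  99  98 101 102 101 100 103 100  99 102 101  77  71  91 100  98  98 101 101 100 101]
207 S [ 98 101  96  36   2   4   3   1   2   1   5   4   5  27 112 101 100 100 100 104  99 105 104 102 100  99 100 100 100  99 101 101 102  99 101 101  98 100  98  99  99 101 101 100 100 100]
(283.5, 200) [ 0.4347 -0.0261  0.038 ] jig xy mm 5.3 27.8
(307, 200) [ 0.4339 -0.0832  0.036 ] jig xy mm -3.9 -28.7
(283, 200) [ 0.4347 -0.0248  0.038 ] jig xy mm 5.5 29.0
(295, 201) [ 0.4339 -0.0545  0.022 ] jig xy mm 0.4 -0.2
```

Emit:
{"name": "jog_arm", "arguments": {"deltas": [0.2,-0.003,0,0.04,0,0.2,-0.003,0,0.09,0,0.2,-0.003,0,0.12,0,0.2,-0.003,0,0.13,0,0.2,-0.003,0,0.13,0,0.2,-0.003,0,0.13,0]}}

```text
t: 7.08
eef_pos: [0.4344, -0.0551, 0.0371]
tool_rot: [[-0.15, 0.989, 0.0], [0.989, 0.15, 0.0], [0.0, 0.0, -1.0]]
ft_force: [0.2, 0.4, -0.4]
gripper_width: 0.034
finger_force: 12.0
```

```bash
python3 -c "
from h import *
go(.4335,-.0543,.0242,8.5)"
```

```text
now [ 0.4344 -0.0551  0.0371] 8.62 t 7.0833
row [ 0.0019 -0.0016  0.0257] 0.001 | mm 12.9 deg 0.1
```

Emit:
{"name": "jog_arm", "arguments": {"deltas": [0.2,0.002,-0.001,0.012,0,0.2,0.002,-0.001,0.02,0,0.2,0.002,-0.001,0.025,0,0.2,0.002,-0.001,0.025,0,0.2,0.002,-0.001,0.025,0]}}

```text
t: 7.5
eef_pos: [0.4336, -0.0548, 0.0243]
tool_rot: [[-0.149, 0.989, -0.0], [0.989, 0.149, 0.0], [0.0, -0.0, -1.0]]
ft_force: [-0.5, 0.1, 0.4]
gripper_width: 0.0339
finger_force: 12.0
```

Emit:
{"name": "jog_arm", "arguments": {"deltas": [0.2,0,0,0.001,0,0.2,0,0,0.001,0,0.45,0,0,0.001,0,0.7,0,0,0.001,0,0.7,0,0,0.001,0,0.7,0,0,0.001,0,0.7,0,0,0.001,0,0.7,0,0,0.001,0]}}

```text
t: 8.17
eef_pos: [0.4336, -0.0547, 0.0237]
tool_rot: [[-0.149, 0.989, 0.0], [0.989, 0.149, 0.0], [0.0, 0.0, -1.0]]
ft_force: [0.1, 0.0, 0.3]
gripper_width: 0.0642
finger_force: 0.0
```

Emit:
{"name": "jog_arm", "arguments": {"deltas": [0.7,0,0,-0.02,0,0.7,0,0,-0.08,0,0.7,0,0,-0.15,0,0.7,0,0,-0.2,0,0.7,0,0,-0.2,0,0.7,0,0,-0.2,0]}}

```text
t: 8.67
eef_pos: [0.4346, -0.0551, 0.125]
tool_rot: [[-0.149, 0.989, 0.004], [0.989, 0.149, -0.001], [-0.002, 0.003, -1.0]]
ft_force: [-0.2, -0.9, -1.1]
gripper_width: 0.0651
finger_force: 0.0
```

```bash
python3 - <<'E'
from h import *
go(.449,-.1600,.125,90.5)
p=arm.read_camera("scene"); save(p,"scene3")
a=p["pixels"][180:250,250:360,::-1]; cv2.imwrite("pics/scene3c.png",cv2.resize(a,None,fx=7,fy=7,interpolation=2))
E
```

```text
now [ 0.4346 -0.0551  0.125 ] 8.56 t 8.6667
row [-0.2117 -0.0028 -0.    ] -0.6828 | mm 105.9 deg -81.9
```

View pics/scene3c.png

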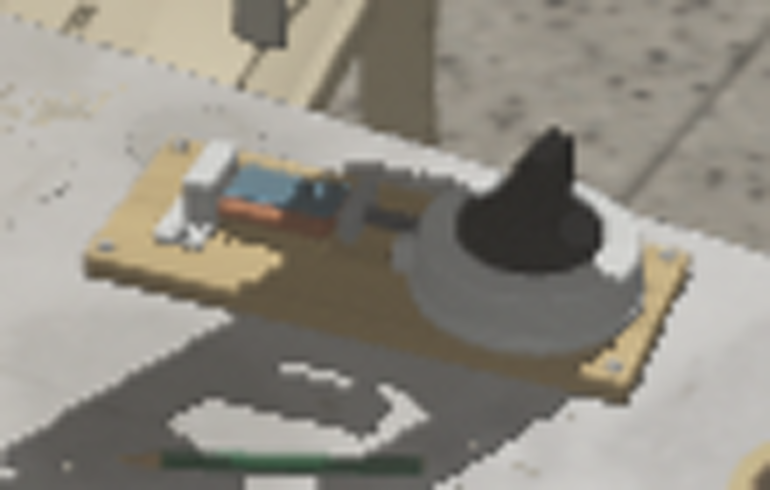

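The tile lies flat on the seat at crop (285,195), between the fence (210,185) and the jaw (355,205). Next, the knob.

Emit:
{"name": "jog_arm", "arguments": {"deltas": [0.7,-0.04,0,0,-0.06,0.7,-0.1,-0.001,0,-0.12,0.7,-0.16,-0.002,0,-0.18,0.7,-0.212,-0.003,0,-0.24,0.7,-0.212,-0.003,0,-0.3,0.7,-0.212,-0.003,0,-0.36,0.7,-0.212,-0.003,0,-0.42,0.7,-0.212,-0.003,0,-0.48,0.7,-0.212,-0.003,0,-0.54,0.7,-0.212,-0.003,0,-0.6]}}

```text
t: 9.55
eef_pos: [0.4466, -0.1591, 0.1216]
tool_rot: [[-0.986, 0.165, -0.004], [0.165, 0.986, 0.002], [0.004, 0.002, -1.0]]
ft_force: [0.8, -0.2, 0.2]
gripper_width: 0.065
finger_force: 0.0
```

```bash
python3 -c "
from h import *
go(.449,-.1600,.06,90.5); print(arm.state()['joints'])"
```

```text
now [ 0.4466 -0.1591  0.1216] 80.51 t 9.55
row [-0.0051 -0.0011  0.1231] -0.0832 | mm 61.6 deg -10.0
[-3.31227874e+01  1.25395977e+01  1.05762271e+02  2.70541628e-03
  6.19418166e+01 -1.13638144e+02]
```

Emit:
{"name": "jog_arm", "arguments": {"deltas": [0.7,-0.004,-0.001,0,-0.05,0.7,-0.004,-0.001,0,-0.083,0.7,-0.004,-0.001,0,-0.083,0.7,-0.004,-0.001,0.04,-0.083,0.7,-0.004,-0.001,0.08,-0.083,0.7,-0.004,-0.001,0.11,-0.083,0.7,-0.004,-0.001,0.12,-0.083,0.7,-0.004,-0.001,0.12,-0.083,0.7,-0.004,-0.001,0.12,-0.083]}}

```text
t: 10.3
eef_pos: [0.4494, -0.1604, 0.0633]
tool_rot: [[-1.0, -0.001, -0.001], [-0.001, 1.0, 0.001], [0.001, 0.001, -1.0]]
ft_force: [0.2, 0.0, -0.0]
gripper_width: 0.0652
finger_force: 0.0
```

```bash
python3 - <<'E'
from h import *
go(.449,-.1600,.049,90.5)
p=arm.read_camera("scene"); save(p,"scene4")
a=p["pixels"][160:260,250:390,::-1]; cv2.imwrite("pics/scene4c.png",cv2.resize(a,None,fx=5.5,fy=5.5,interpolation=2))
E
```

```text
now [ 0.4494 -0.1604  0.0633] 90.08 t 10.3
row [0.0009 0.0008 0.0287] -0.0035 | mm 14.4 deg -0.4
```

View pics/scene4c.png

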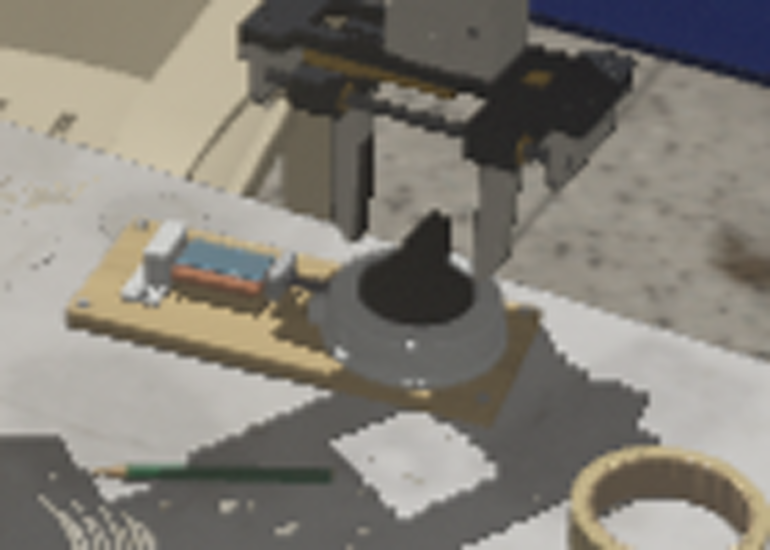

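The fingers straddle the bar of the knob at crop (430,260), and the tile is well seated. I'll lower and close.

Emit:
{"name": "jog_arm", "arguments": {"deltas": [0.7,0,0.001,0.015,0,0.7,0,0.001,0.025,0,0.7,0,0.001,0.026,0,0.4,0,0.001,0.026,0,0.1,0,0.001,0.026,0,0.1,0,0.001,0.026,0,0.1,0,0.001,0.026,0,0.1,0,0.001,0.026,0,0.1,0,0.001,0.026,0,0.1,0,0.001,0.026,0], "force": 10}}

```text
t: 11.18
eef_pos: [0.4498, -0.1601, 0.0508]
tool_rot: [[-1.0, -0.002, 0.0], [-0.002, 1.0, -0.0], [-0.0, -0.0, -1.0]]
ft_force: [-0.6, -0.8, 0.9]
gripper_width: 0.0229
finger_force: 0.0
```

Emit:
{"name": "jog_arm", "arguments": {"deltas": [0.1,0,0,0,0,0.1,0,0,0,0,0.1,0,0,0,0,0.1,0,0,0,0]}}

```text
t: 11.52
eef_pos: [0.4498, -0.1602, 0.0508]
tool_rot: [[-1.0, -0.003, 0.0], [-0.003, 1.0, -0.0], [-0.0, -0.0, -1.0]]
ft_force: [-0.5, -2.5, 0.3]
gripper_width: 0.0142
finger_force: 10.0
```

Emit:
{"name": "jog_arm", "arguments": {"deltas": [0,0,0,0,0,0,0,0,0,0,0,0,0,0,0], "force": 25}}

```text
t: 11.77
eef_pos: [0.4498, -0.1602, 0.0508]
tool_rot: [[-1.0, -0.002, 0.0], [-0.002, 1.0, -0.0], [-0.0, -0.0, -1.0]]
ft_force: [-0.1, -1.1, 0.4]
gripper_width: 0.0138
finger_force: 25.0
```

```bash
cat > st.py <<'E'
from h import *
s=arm.state(); R=np.array(s["tool_rot"]); print("t",s["t"],"yaw",np.degrees(np.arctan2(R[1,1],R[0,1])).round(2),"M",np.round(s["moment"],3),"F",np.round(s["ft_force"],1),"w",round(s["gripper_width"],4),s["finger_force"],"j6",round(s["joint_efforts"][5],3))
E
python3 st.py
```

```text
t 11.7667 yaw 90.14 M [-0.157 -0.029  0.143] F [-0.1 -1.1  0.4] w 0.0138 24.97571736574173 j6 0.105
```

Emit:
{"name": "jog_arm", "arguments": {"deltas": [0,0,0,0,0.01,0,0,0,0,0.03,0,0,0,0,0.055,0,0,0,0,0.08,0,0,0,0,0.1,0,0,0,0,0.115,0,0,0,0,0.12,0,0,0,0,0.12]}}

```text
t: 12.43
eef_pos: [0.4498, -0.1603, 0.0508]
tool_rot: [[-0.969, 0.247, 0.0], [0.247, 0.969, -0.0], [-0.0, -0.0, -1.0]]
ft_force: [-0.3, -2.0, -0.2]
gripper_width: 0.0138
finger_force: 25.0
```

```bash
python3 st.py
```

```text
t 12.4333 yaw 75.72 M [-0.324 -0.037  0.1  ] F [-0.3 -2.  -0.2] w 0.0138 24.977902472019196 j6 0.353
```

Emit:
{"name": "jog_arm", "arguments": {"deltas": [0,0,0,0,0.01,0,0,0,0,0.02,0,0,0,0,0.02]}}

```text
t: 12.68
eef_pos: [0.4497, -0.1603, 0.0507]
tool_rot: [[-0.958, 0.288, 0.0], [0.288, 0.958, -0.0], [-0.0, -0.0, -1.0]]
ft_force: [0.0, -2.4, -0.5]
gripper_width: 0.0137
finger_force: 25.0
```

```bash
python3 st.py
```

```text
t 12.6833 yaw 73.25 M [-0.386  0.007  0.122] F [ 0.  -2.4 -0.5] w 0.0137 24.977283775806427 j6 0.396
```

Emit:
{"name": "jog_arm", "arguments": {"deltas": [0,0,0,0,0.01,0,0,0,0,0.018,0,0,0,0,0.018]}}

```text
t: 12.93
eef_pos: [0.4497, -0.1603, 0.0507]
tool_rot: [[-0.946, 0.324, 0.0], [0.324, 0.946, -0.0], [-0.0, -0.0, -1.0]]
ft_force: [-0.4, -3.1, 0.2]
gripper_width: 0.0138
finger_force: 25.0
```

```bash
python3 st.py
```

```text
t 12.9333 yaw 71.09 M [-0.504  0.047  0.087] F [-0.4 -3.1  0.2] w 0.0138 24.97589349746704 j6 0.34
```

Emit:
{"name": "jog_arm", "arguments": {"deltas": [0,0,0,0,0.01,0,0,0,0,0.018,0,0,0,0,0.018]}}

```text
t: 13.18
eef_pos: [0.4498, -0.1603, 0.0508]
tool_rot: [[-0.933, 0.359, 0.0], [0.359, 0.933, -0.0], [-0.0, -0.0, -1.0]]
ft_force: [-1.2, -3.4, 0.6]
gripper_width: 0.0135
finger_force: 25.0
```

```bash
python3 st.py
```

```text
t 13.1833 yaw 68.94 M [-0.611  0.085  0.148] F [-1.2 -3.4  0.6] w 0.0135 24.985773861408234 j6 0.41
```

Emit:
{"name": "jog_arm", "arguments": {"deltas": [0,0,0,0,0.01,0,0,0,0,0.018,0,0,0,0,0.018]}}

```text
t: 13.43
eef_pos: [0.4497, -0.1603, 0.0507]
tool_rot: [[-0.919, 0.394, 0.0], [0.394, 0.919, -0.0], [-0.0, -0.0, -1.0]]
ft_force: [-1.3, -3.9, 0.7]
gripper_width: 0.0138
finger_force: 25.0
```

```bash
python3 st.py
```

```text
t 13.4333 yaw 66.77 M [-0.78   0.11   0.113] F [-1.3 -3.9  0.7] w 0.0138 24.97665524482727 j6 0.35
```

Emit:
{"name": "jog_arm", "arguments": {"deltas": [0,0,0,0,0.01,0,0,0,0,0.018,0,0,0,0,0.018]}}

```text
t: 13.68
eef_pos: [0.4497, -0.1603, 0.0507]
tool_rot: [[-0.903, 0.429, 0.0], [0.429, 0.903, -0.0], [-0.0, -0.0, -1.0]]
ft_force: [-0.8, -4.6, -0.2]
gripper_width: 0.014
finger_force: 25.0
```

```bash
python3 st.py
```

```text
t 13.6833 yaw 64.61 M [-0.879  0.189 -0.011] F [-0.8 -4.6 -0.2] w 0.014 24.976750016212463 j6 0.26
```

The drag has fallen to about zero, so I'll check the jaw.

```bash
python3 - <<'E'
from h import *
p=arm.read_camera("scene"); save(p,"scene5")
b=cv2.imread("pics/scene4.png")
f=lambda a:cv2.resize(a[192:228,265:325],None,fx=8,fy=8,interpolation=2)
cv2.imwrite("pics/cmp5.png",np.vstack([f(b),f(np.ascontiguousarray(p["pixels"][...,::-1]))]))
E
python3 st.py
```

```text
t 13.7333 yaw 64.66 M [-0.921  0.172 -0.035] F [-0.6 -5.5  1.3] w 0.0138 24.979490339756012 j6 0.132
```

View pics/cmp5.png

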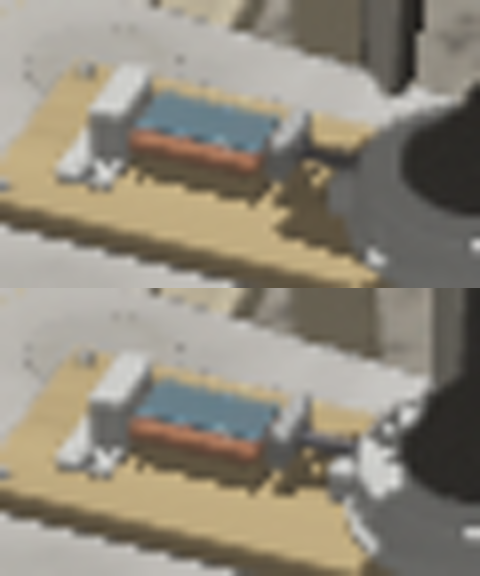

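```bash
python3 - <<'E'
from h import *
np.set_printoptions(linewidth=250)
a=cv2.imread("pics/scene4.png")[...,::-1];b=cv2.imread("pics/scene5.png")[...,::-1]
for r in (208,211,213): 
    for i in(a,b): print(r,(i[r,278:312,0].astype(int)-i[r,278:312,2]))
for im in (a,b):
    pass
p=arm.read_camera("scene"); q=arm.spot_point(p,"jaw_face"); print([(x["p"],x["pixel"],w(p,x["pixel"],.029)) for x in q])
t=arm.read_camera("top"); save(t,"top5"); q=arm.spot_point(t,"jaw_face"); print([(x["p"],x["pixel"],w(t,x["pixel"],.029)) for x in q])
E
python3 st.py
```

```text
208 [  4   3   4  30  45  43  28  -7 -28 -37 -36 -33 -33 -35 -34 -31 -30 -31 -30 -30 -29   5   1   1   1  18  61  64  62  63  63  61  61  46]
208 [  4   3   3  30  45  43  28  -7 -29 -37 -35 -33 -33 -33 -34 -31 -30 -30 -29 -30 -28   9   2   1   2  18  61  64  62  63  62  61  61  46]
211 [ 4  4  4 18 27 30 34 36 44 48 52 56 62 72 79 74 72 70 47 36 11  3  2  2  3  3  3  3  7  6 14  8  4  4]
211 [ 4  5  4 19 26 30 33 36 43 49 52 56 60 71 78 74 72 70 47 36 12  3  1  2  3  1  0  0  4  3  4  2  3  3]
213 [ 4  5 21 59 42 28 30 30 30 31 31 31 30 31 30 32 35 44 42 29 11  4  3 17 29 34 32 60 36  6  3  4  4  4]
213 [ 3  5 21 60 41 29 29 31 30 31 31 31 31 31 31 33 35 43 42 29 12  4  3 16 28 35 29 26 22  3  3  3  4  3]
[(0.51, [299.1, 208.1], array([ 0.4426027 , -0.07969463,  0.029     ]))]
[]
t 13.9333 yaw 64.68 M [-0.832  0.146 -0.014] F [-1.7 -4.7  0.2] w 0.014 24.98061865568161 j6 -0.013
```

```bash
cat >> st.py <<'E'
p=arm.read_camera("scene"); a=cv2.imread("pics/scene4.png")[...,::-1].astype(int)
print("jawdiff",np.abs(p["pixels"].astype(int)-a)[203:212,278:303].mean().round(2))
E
python3 st.py
```

```text
t 13.9333 yaw 64.68 M [-0.832  0.146 -0.014] F [-1.7 -4.7  0.2] w 0.014 24.98061865568161 j6 -0.013
jawdiff 1.14
```

Emit:
{"name": "jog_arm", "arguments": {"deltas": [0,0,-0.001,0,0.01,0,0,-0.001,0,0.018,0,0,-0.001,0,0.018]}}

```text
t: 14.23
eef_pos: [0.4497, -0.1603, 0.0507]
tool_rot: [[-0.887, 0.463, 0.0], [0.463, 0.887, 0.0], [-0.0, 0.001, -1.0]]
ft_force: [0.6, -3.0, 0.6]
gripper_width: 0.014
finger_force: 25.0
```

```bash
python3 st.py
```

```text
t 14.2333 yaw 62.45 M [-0.404 -0.198  0.05 ] F [ 0.6 -3.   0.6] w 0.014 24.975951611995697 j6 0.332
jawdiff 1.07
```

Emit:
{"name": "jog_arm", "arguments": {"deltas": [0,0,0,0,0.01,0,0,0,0,0.018,0,0,0,0,0.018]}}

```text
t: 14.53
eef_pos: [0.4497, -0.1603, 0.0508]
tool_rot: [[-0.869, 0.496, 0.0], [0.496, 0.869, 0.0], [-0.0, 0.0, -1.0]]
ft_force: [0.5, -0.4, 1.0]
gripper_width: 0.0135
finger_force: 25.0
```

```bash
python3 st.py
```

```text
t 14.5333 yaw 60.29 M [-0.205 -0.351  0.136] F [ 0.5 -0.4  1. ] w 0.0135 24.98005449771881 j6 0.379
jawdiff 1.13
```

Emit:
{"name": "jog_arm", "arguments": {"deltas": [0,0,0,0,0.01,0,0,0,0,0.018,0,0,0,0,0.018]}}

```text
t: 14.83
eef_pos: [0.4497, -0.1604, 0.0507]
tool_rot: [[-0.849, 0.528, 0.0], [0.528, 0.849, 0.0], [-0.0, 0.0, -1.0]]
ft_force: [2.3, -0.3, 1.1]
gripper_width: 0.0139
finger_force: 25.0
```

```bash
python3 st.py
```

```text
t 14.8333 yaw 58.13 M [ 0.042 -0.458  0.176] F [ 2.3 -0.3  1.1] w 0.0139 24.987261593341827 j6 0.414
jawdiff 1.15
```

Emit:
{"name": "jog_arm", "arguments": {"deltas": [0,0,0,0,0.01,0,0,0,0,0.018,0,0,0,0,0.018]}}

```text
t: 15.13
eef_pos: [0.4497, -0.1604, 0.0507]
tool_rot: [[-0.829, 0.56, 0.0], [0.56, 0.829, 0.0], [-0.0, 0.0, -1.0]]
ft_force: [2.6, 1.7, 1.5]
gripper_width: 0.0135
finger_force: 25.0
```

```bash
python3 st.py
```

```text
t 15.1333 yaw 55.96 M [ 0.161 -0.619  0.073] F [2.6 1.7 1.5] w 0.0135 24.975359737873077 j6 0.332
jawdiff 1.13
```

Emit:
{"name": "jog_arm", "arguments": {"deltas": [0,0,0,0,0.01,0,0,0,0,0.018,0,0,0,0,0.018]}}

```text
t: 15.43
eef_pos: [0.4497, -0.1604, 0.0507]
tool_rot: [[-0.807, 0.59, 0.0], [0.59, 0.807, 0.0], [-0.0, 0.0, -1.0]]
ft_force: [3.1, 1.7, 0.9]
gripper_width: 0.0141
finger_force: 25.0
```

```bash
python3 st.py
```

```text
t 15.4333 yaw 53.81 M [ 0.297 -0.716  0.105] F [3.1 1.7 0.9] w 0.0141 24.979305267333984 j6 0.374
jawdiff 1.16
```

Emit:
{"name": "jog_arm", "arguments": {"deltas": [0,0,0,0,0.01,0,0,0,0,0.018,0,0,0,0,0.018]}}

```text
t: 15.73
eef_pos: [0.4497, -0.1604, 0.0507]
tool_rot: [[-0.784, 0.621, 0.0], [0.621, 0.784, 0.0], [-0.0, 0.0, -1.0]]
ft_force: [3.7, 3.2, 1.4]
gripper_width: 0.0138
finger_force: 25.0
```

```bash
python3 st.py
```

```text
t 15.7333 yaw 51.65 M [ 0.435 -0.817  0.107] F [3.7 3.2 1.4] w 0.0138 24.976823329925537 j6 0.348
jawdiff 1.24
```

Emit:
{"name": "jog_arm", "arguments": {"deltas": [0,0,0,0,0.01,0,0,0,0,0.018,0,0,0,0,0.018]}}

```text
t: 16.03
eef_pos: [0.4497, -0.1605, 0.0508]
tool_rot: [[-0.76, 0.65, 0.0], [0.65, 0.76, 0.0], [-0.0, 0.0, -1.0]]
ft_force: [3.5, 1.9, 2.2]
gripper_width: 0.0141
finger_force: 25.0
```

```bash
python3 st.py
```

```text
t 16.0333 yaw 49.47 M [ 0.51  -0.864  0.078] F [3.5 1.9 2.2] w 0.0141 24.975342750549316 j6 0.308
jawdiff 1.17
```

Emit:
{"name": "jog_arm", "arguments": {"deltas": [0,0,0.001,0,0.01,0,0,0.001,0,0.018,0,0,0.001,0,0.018]}}

```text
t: 16.33
eef_pos: [0.4496, -0.1604, 0.0507]
tool_rot: [[-0.735, 0.678, -0.0], [0.678, 0.735, -0.0], [0.0, -0.001, -1.0]]
ft_force: [1.1, 1.4, 1.4]
gripper_width: 0.0137
finger_force: 25.0
```

```bash
python3 st.py
```

```text
t 16.3333 yaw 47.32 M [ 0.032 -0.494  0.003] F [1.1 1.4 1.4] w 0.0137 24.979458153247833 j6 0.242
jawdiff 1.31
```

Emit:
{"name": "jog_arm", "arguments": {"deltas": [0,0,0,0,0.01,0,0,0,0,0.018,0,0,0,0,0.018]}}

```text
t: 16.63
eef_pos: [0.4497, -0.1604, 0.0507]
tool_rot: [[-0.709, 0.705, -0.0], [0.705, 0.709, -0.0], [0.0, -0.0, -1.0]]
ft_force: [0.1, -0.7, 3.2]
gripper_width: 0.0137
finger_force: 25.0
```

```bash
python3 st.py
```

```text
t 16.6333 yaw 45.17 M [-0.172 -0.329 -0.063] F [ 0.1 -0.7  3.2] w 0.0137 24.987342953681946 j6 0.183
jawdiff 1.44
```

```bash
python3 - <<'E'
from h import *
np.set_printoptions(linewidth=250)
p=arm.read_camera("scene"); a=cv2.imread("pics/scene4.png")[...,::-1].astype(int)
print(np.abs(p["pixels"].astype(int)-a)[203:214,278:312].max(-1))
E
python3 st.py
```

```text
[[  1   1   1   1   1   2   1   2   2   0   1   1   1   1   1   2   2   1   2   1   1   2   1   1   2   1   1   2   1   1   1   1   1   1]
 [  1   1   1   1   2   2   2   1   1   0   1   1   1   2   2   1   1   1   1   1   1   1   1   1   1   0   1   1   1   1   1   1   2   1]
 [  1   2   1   0   1   1   1   1   1   2   1   1   1   1   2   2   2   1   1   1   2   0   1   2   1   4   2   1   1   1   2   1   1   1]
 [  2   1   0   1   2   1   1   1   1   2   1   1   1   1   1   1   0   1   1   1   1   1  11   1   4   8   3   1   2   1   1   1   1   1]
 [  1   1   1   2   3   1   1   1   1   1   0   0   1   2   1   1   1   2   1   1   1  13   4   4  29  14   1   1   1   1   1   2   1   1]
 [  1   1   1   0   1   1   1   1   0   1   1   1   0   2   2   1   2   1   1   0   1   7   1   7  14  20   1   1   2   1   1   1   1  31]
 [  1   1   1   1   1   2   1   1   1   0   1   1   1   1   2   1   1   1   1   1  17   5   5  10   5  40  13   1   2   1   1   2   1  97]
 [  2   1   2   2   1   0   3   1   2   1   1   1   3   2   0   1   1   1   0   1  13   2  16   1   4  45  51  47  40  25  33  47  87 106]
 [  1   2   1   1   1   1   2   1   2   2   1   1   1   1   1   1   1   1   1   1   6   1   4   1   2  15  21  28  32  35  50  51 102 105]
 [  1   1   1   1   2   0   2   1   1   2   1   2   0   1   1   1   2   2   1   0   4   1   2   4   3   1   1   2   4   8  16  45 104 106]
 [  1   1   0   1   1   2   1   1   1   1   1   0   2   1   2   2   1   1   1   2   3   1   4   1   1   2  76   8  67  84  83  47 102 107]]
t 16.7333 yaw 45.24 M [-0.216 -0.279 -0.136] F [ 0.6 -1.7  2.3] w 0.0139 24.996383786201477 j6 -0.056
jawdiff 1.42
```

Emit:
{"name": "jog_arm", "arguments": {"deltas": [0,0,0,0,0.008,0,0,0,0,0.016,0,0,0,0,0.016]}}

```text
t: 17.03
eef_pos: [0.4497, -0.1604, 0.0507]
tool_rot: [[-0.685, 0.728, -0.0], [0.728, 0.685, -0.0], [-0.0, -0.0, -1.0]]
ft_force: [-0.1, -2.4, 3.1]
gripper_width: 0.0136
finger_force: 25.0
```

```bash
python3 st.py
```

```text
t 17.0333 yaw 43.26 M [-0.453 -0.09  -0.139] F [-0.1 -2.4  3.1] w 0.0136 24.998772740364075 j6 0.117
jawdiff 2.17
```

Emit:
{"name": "jog_arm", "arguments": {"deltas": [0,0,0,0,0.008,0,0,0,0,0.014,0,0,0,0,0.014]}}

```text
t: 17.33
eef_pos: [0.4497, -0.1604, 0.0507]
tool_rot: [[-0.664, 0.748, -0.0], [0.748, 0.664, -0.0], [-0.0, -0.0, -1.0]]
ft_force: [-0.9, -3.4, 1.8]
gripper_width: 0.0139
finger_force: 25.0
```

```bash
python3 st.py
```

```text
t 17.3333 yaw 41.6 M [-0.73   0.145 -0.08 ] F [-0.9 -3.4  1.8] w 0.0139 25.006827414035797 j6 0.048
jawdiff 3.04
```

```bash
cat >> st.py <<'E'
np.set_printoptions(linewidth=200)
for r in (207,209): print(r,p["pixels"][r,292:308].mean(-1).astype(int),a[r,292:308].mean(-1).astype(int))
R_=np.array(p["orientation"]); e=np.array(p["eye"])
def pr(P): d=R_.T@(np.array(P)-e); return p["fx"]*d[0]/d[2],p["fy"]*d[1]/d[2]
u=np.array(pr((.4335,-.0825,.029))); v=np.array(pr((.4335-.00104,-.0825+.0069,.029))); print("7 mm =",(v-u).round(2),"px")
E
python3 st.py
```

```text
t 17.3833 yaw 41.64 M [-0.755  0.133 -0.175] F [-1.7 -4.   3.1] w 0.014 25.01415252685547 j6 -0.064
jawdiff 3.1
207 [122 122 122 122 122 121 123 153 171 171 109 136 160 163 164 165] [123 122 123 123 122 122 123 105 167 174 165 116 158 163 164 166]
209 [149 127 122 121 121 123 171 173 149  93  88 132 149 162 162 162] [149 129 123 122 122 122 106 168 177 132  92  75 136 162 163 163]
7 mm = [-2.22 -0.5 ] px
```

Emit:
{"name": "jog_arm", "arguments": {"deltas": [0,0,0,0,0.008,0,0,0,0,0.016,0,0,0,0,0.016]}}

```text
t: 17.68
eef_pos: [0.4497, -0.1604, 0.0507]
tool_rot: [[-0.638, 0.77, -0.0], [0.77, 0.638, -0.0], [-0.0, -0.0, -1.0]]
ft_force: [-2.6, -5.6, 4.3]
gripper_width: 0.0141
finger_force: 25.0
```

```bash
python3 st.py
```

```text
t 17.6833 yaw 39.65 M [-0.931  0.27  -0.241] F [-2.6 -5.6  4.3] w 0.0141 25.04257768392563 j6 0.027
jawdiff 5.68
207 [122 122 122 122 121 121 139 167 173 123 120 155 162 162 163 165] [123 122 123 123 122 122 123 105 167 174 165 116 158 163 164 166]
209 [146 128 122 121 121 154 175 171 107 115 117 134 148 161 162 161] [149 129 123 122 122 122 106 168 177 132  92  75 136 162 163 163]
7 mm = [-2.22 -0.5 ] px
```

Emit:
{"name": "jog_arm", "arguments": {"deltas": [0,0,-0.001,0,0.006,0,0,-0.001,0,0.012,0,0,-0.001,0,0.012]}}

```text
t: 17.98
eef_pos: [0.4497, -0.1604, 0.0507]
tool_rot: [[-0.619, 0.786, 0.001], [0.786, 0.619, 0.0], [-0.0, 0.001, -1.0]]
ft_force: [-0.6, -2.3, 2.4]
gripper_width: 0.0136
finger_force: 25.0
```

```bash
python3 st.py
```

```text
t 17.9833 yaw 38.22 M [-0.568 -0.172 -0.148] F [-0.6 -2.3  2.4] w 0.0136 25.003807246685028 j6 0.054
jawdiff 8.2
207 [122 122 122 122 122 125 173 177 136 103 153 159 163 163 164 166] [123 122 123 123 122 122 123 105 167 174 165 116 158 163 164 166]
209 [145 128 122 121 143 169 177 124 104 119 125 135 149 161 162 162] [149 129 123 122 122 122 106 168 177 132  92  75 136 162 163 163]
7 mm = [-2.22 -0.5 ] px
```

Emit:
{"name": "jog_arm", "arguments": {"deltas": [0,0,0,0,0.006,0,0,0,0,0.012,0,0,0,0,0.012]}}

```text
t: 18.28
eef_pos: [0.4497, -0.1604, 0.0507]
tool_rot: [[-0.599, 0.801, 0.0], [0.801, 0.599, 0.0], [-0.0, 0.0, -1.0]]
ft_force: [0.5, -3.3, 3.1]
gripper_width: 0.0132
finger_force: 25.0
```

```bash
python3 st.py
```

```text
t 18.2833 yaw 36.8 M [-0.453 -0.359 -0.009] F [ 0.5 -3.3  3.1] w 0.0132 24.97945725917816 j6 0.17
jawdiff 8.19
207 [122 122 121 121 121 124 173 178 137 103 153 159 162 162 164 165] [123 122 123 123 122 122 123 105 167 174 165 116 158 163 164 166]
209 [145 127 122 121 143 169 177 124 104 119 125 134 149 162 163 162] [149 129 123 122 122 122 106 168 177 132  92  75 136 162 163 163]
7 mm = [-2.22 -0.5 ] px
```

The jaw has stopped moving and the torque is about zero, so the follower has dropped. I'll let go and retreat.

Emit:
{"name": "jog_arm", "arguments": {"deltas": [0.2,0,0,0,0,0.4,0,0,0,0,0.6,0,0,0,0,0.6,0,0,0,0,0.6,0,0,0,0,0.6,0,0,0,0,0.6,0,0,0,0]}}

```text
t: 18.92
eef_pos: [0.4494, -0.1604, 0.0506]
tool_rot: [[-0.6, 0.8, -0.0], [0.8, 0.6, 0.0], [0.0, -0.0, -1.0]]
ft_force: [0.3, 0.2, 0.4]
gripper_width: 0.0533
finger_force: 0.0
```

Emit:
{"name": "jog_arm", "arguments": {"deltas": [0.6,0,0,-0.02,0,0.6,0,0,-0.08,0,0.6,0,0,-0.16,0,0.6,0,0,-0.24,0,0.6,0,0,-0.3,0,0.6,0,0,-0.3,0,0.6,0,0,-0.3,0]}}

```text
t: 19.5
eef_pos: [0.4505, -0.1611, 0.2025]
tool_rot: [[-0.6, 0.8, 0.004], [0.8, 0.6, -0.002], [-0.004, 0.002, -1.0]]
ft_force: [0.3, -0.2, 0.1]
gripper_width: 0.0552
finger_force: 0.0
```

```bash
python3 st.py; python3 - <<'E'
from h import *
p=arm.read_camera("scene"); a=p["pixels"][170:250,250:360,::-1]; cv2.imwrite("pics/scene6c.png",cv2.resize(a,None,fx=7,fy=7,interpolation=2))
E
```

```text
t 19.5 yaw 36.86 M [-0.019 -0.091  0.03 ] F [ 0.3 -0.2  0.1] w 0.0552 0.0 j6 0.0
jawdiff 7.8
207 [122 122 122 122 122 126 174 179 137 103 154 160 163 163 164 166] [123 122 123 123 122 122 123 105 167 174 165 116 158 163 164 166]
209 [145 128 123 122 143 169 177 125 105 120 125 135 149 162 163 162] [149 129 123 122 122 122 106 168 177 132  92  75 136 162 163 163]
7 mm = [-2.22 -0.5 ] px
```

View pics/scene6c.png

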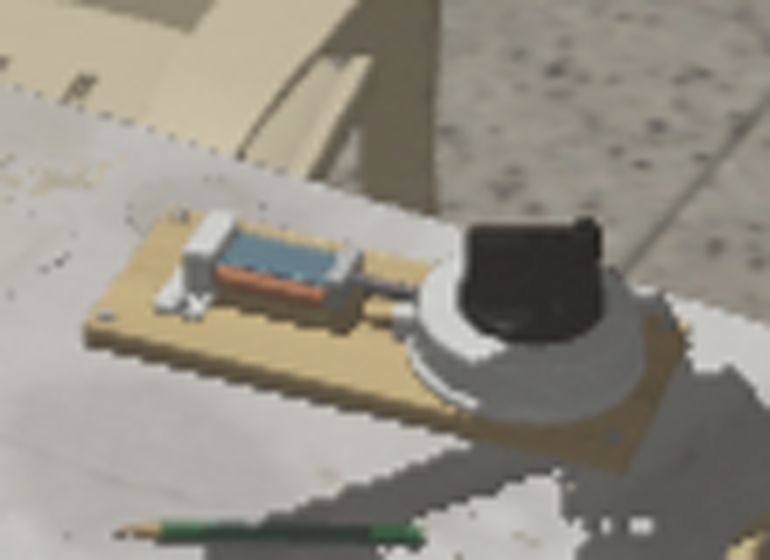

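The jaw at crop (345,275) rests against the tile, which sits flat against the fence at (210,250). The knob has turned and the gripper is clear, so I'll hand the job in.

```bash
python3 -c "
from station import arm
print(arm.sign_off())"
```

```text
the job is handed in; nothing more can be done
None
```

The tile lies flat on the seat, clamped between jaw and fence; I turned the knob clockwise only until the jaw closed and the torque fell to about zero, let go, and handed the job in at about 20 s (no verdict was returned).

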